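# Work the worn combination dial of a sample safe and open its hatch

### The job

Open the grey sample safe. Read its dial like a clock whose red tick is 12: turn left (counter-clockwise from above) to 10 and pause there, then right past 12 to 2, and from there press the dial down lightly while easing it further right until you feel it drop into its gate, and push it fully down; never force the lock. Then slide the hatch by its orange grip fully open, let go, and leave the glassware and the tip box standing where they are.

Things in the scene. Friction and masses are not known exactly. Their poses are not given: they have to be found in the camera images.
- safe: Grey steel safe fixed to the bench, 220 (x) x 340 (y) x 110 (z) mm. Origin: centre of its underside; z up; flat deck 110 mm above the bench. The dial stands on the deck at (0, -85) mm in the safe's x, y; the shut hatch is centred at (52, 75) mm. Two rails 5 mm wide, 8 mm tall run along x at y = 11.5 and 138.5 mm.
- lock: The dial lock, fixed on the safe. Origin: dial axis at deck level; axes as the safe's. Dial: silver disc, 80 mm diameter, 4 mm thick, top 14 mm above the deck when up; across its centre a black grip bar 56 mm long, 14 wide, 34 tall (top 48 mm above the deck). The bar lies along the pointer, a red stripe at the pointing end. Over 20 N inside the lock (key on plate or gate, hatch on lock) forces it.
- dial_grip (a point): The point to grip the dial: on its axis, inside the grip bar, 11 mm below the bar's top (37 mm above the deck with the dial up); moves down and turns with the dial. Its x axis points along the pointer, z up.
- dial (a joint): Dial angle, rad: 0 with the pointer at 12, grows turning left (counter-clockwise from above): 10 is +1.047, 2 is -1.047. Within 0.1 rad of a tick counts as set to it. Stops at 1.6 and -1.8; stays where left (0.06 N m friction). The hidden gate lies 0.12 to 0.60 rad to the right of (past) 2, different each time; it takes the key within about 0.05 rad either side.
- press (a joint): How far the dial is pressed down, m: 0 up, 0.010 fully down; stays where left (3 N friction, no return spring). Off the gate the key under it meets a hidden sprung plate after 1 mm, which pushes back with 2 N plus 4 N per mm (besides the 3 N), gives 4 mm, then is rigid. At the gate the plate springs up round the key, the load falls off, and only there can it pass 0.005.
- hatch_grip (a point): The point to grip the hatch: in the orange upright grip plate, 11 mm below its top, 140 mm above the bench. The grip is 12 mm thick along the safe's x, 50 mm long along its y, 36 mm tall and stands on the 5 mm thick silver hatch, 95 (x) x 120 (y) mm. Axes as the safe's.
- hatch (a joint): Hatch travel, m: 0 shut, 0.080 fully open (end stop); opens toward the safe's -x (robot side), 3 N friction. With the dial up a tongue inside stops it after 3 mm; with the dial fully down it is free.
- beaker: Loose glass beaker, 66 mm across, 85 mm tall. Origin: centre of its underside. Bystander.
- reagent: Loose amber bottle with black cap, 60 mm across, 110 mm tall. Origin: centre of its underside. Bystander.
- tipbox: Loose blue tip box with white lid, 80 x 110 x 53 mm. Origin: centre of its underside. Bystander.
- twelve (a point): Middle of the red 12 tick on the dial's flat black face (122 mm diameter, at deck level), 50 mm from the dial axis toward the safe's +x. The face has 12 ticks like a clock seen from above; 12 is red, 3, 6 and 9 are wide white, the rest thin white.

How it is judged:
On the way, in this order (a step that is already met when the one before it is completed fails the run):
1. the dial is turned left to 10 (within 0.13 rad) with the dial up, and pauses there (value of joint dial between 0.917 and 1.177 rad and value of joint press below 0.005 m), for 0.2 s.
2. turned right past 2, the dial has dropped into its gate and is pressed fully down (over 8 mm) (value of joint press above 0.008 m and value of joint dial below -1 rad), for 0.2 s.
At the end, for the whole second after the job is handed in: The hatch is at rest at least 72 mm open, the dial still seated in its gate past 2 (at least 7.5 mm down), beaker, bottle and tip box upright (value of joint hatch above 0.072 m and value of joint press above 0.0075 m and value of joint dial below -1 rad and velocity of joint hatch between -0.01 and 0.01 m/s and angle between each of beaker, reagent, tipbox's own z axis and vertical below 0.2 rad); the robot touches nothing.
It fails at once if the lock is forced: over 20 N inside it, between key and plate or gate, or between hatch and lock (contact force between lock and safe above 20 N).
It fails at once if a bystander is shifted by more than 30 mm (distance of any of beaker, reagent, tipbox from where it was at the start of the episode above 0.03 m).
It also fails if it takes over 72 s, if anything falls off the work surface, if the arm or the gripper's body presses on something with over 40 N, if the wrist force passes 120 N, or if a joint passes its speed limit or range.

### The arm

A 7-joint arm with a two-finger parallel gripper is mounted at the origin on the work surface. World frame = base frame: x ahead of the robot, y to its left, z up, the work surface at z = 0. Lengths are in m, angles in rad, forces in N, time in s.
With the tool pointing down it reaches from about 0.425 to 0.95 m from the base axis. Payload 16.7 kg.
Tool frame: the origin (TCP) lies at the very end of the fingers, on their centre line; the grasp point (between the pads) lies 19 mm behind it; z points along the fingers, y is the line along which they close (so a half turn about z gives the same grasp; the last joint's range is limited). The gripper opens to 94 mm and grips with 3 to 60 N. Pads are 16 mm wide; open, the fingers measure 119 mm over their backs; the gripper's body (75 mm by 177 mm) begins 78 mm behind the grasp point.
Start: joints at [-1.472, 0.426, 0.074, 1.606, -0.034, 1.111, -0.067], TCP at [0.166, 0.654, 0.205] pointing down, gripper open.
Joint ranges: [-2.85, 2.85], [-0.5, 2.14], [-1.23, 1.37], [0.21, 2.46], [-1.02, 4.16], [0.16, 2.05], [-2.73, 2.73]. Speed limits (rad/s): [1.89, 1.89, 2.39, 2.39, 3.01, 3.01, 3.01].

### API

Orientations are given as a unit quaternion [w, x, y, z].
In Python, from plant import robot gives the robot as it stands. The module is installed in compiled form; this text tells all that it offers.
- The arm moves only by the shell command python3 -m inch 'ROWS' [OPENING] [FORCE]. ROWS is JSON, one flat list of numbers, 6 for each row, row after row: the shift along the tool's x, y, z in cm, then the turn, a rotation vector about the tool's x, y, z in degrees. In form: [dx, dy, dz, ax, ay, az, dx, dy, dz, ax, ay, az, ...]. A call has 1 to 10 rows; each row is the pose to reach, as a shift and turn from the pose commanded when the call began, along the tool's axes at that moment; what a row does not reach only later rows make up. A row lasts 1/10 s, in which the tool goes at most 50 mm and 8.59 degrees, less where a joint would pass 70% of its speed; a pose out of reach is approached as far as the arm can. A call with a gripper value outside its range is refused whole. OPENING is the opening, from 0 (shut) to 1 (fully open), set as the call begins (- or left out, the last holds). The fingers move at their own pace and stop on an object; FORCE is the grip in N (left out, the last holds). Time passes only in rows, so rows that repeat a pose let the fingers close. It gives the time, the measured TCP pose, the force, the opening and the grip force at its end, in the units of the state.
- robot.observe(): the state, without advancing time (a new reading comes with each control period).
- robot.get_image(name): name is "side" or "top"; returns a dict with "color" (400x640x3 uint8, red, green, blue), "depth" (400x640 float32, m along the optical axis (not along the pixel's ray), 0 where there is no reading), "fx", "fy", "cx", "cy" (pixels), "k1" (the pictures are not rectified: a ray, as slopes to the right and down, at radius r is drawn at 1 + k1 r^2 times it, then the intrinsics apply), "R" (3x3) and "t" (3): a world point X has camera coordinates R X + t. Camera axes: x right, y down, z forward; pixel columns grow to the right and rows downward; lengths in m; the calibration is good to about 2 mm. A picture is of the moment at which its call begins.
- robot.hand_in(): hands the job in; it is judged then, once.
Trained networks look in a picture, given as the dict that the camera call returned (one of the last four; its "shot" number tells which), for a name from the list of things; names that differ only in an ending like _2 or _b are one class to them, and where a whole thing is asked for, a point or a joint stands for the part that bears it (a point fixed in the world has none). Each returns a list of dicts, best first, with "conf" (0 to 1); they miss things now and then, are a little off and sometimes report something else, mostly with a low value. They report only what shows in the picture. A call takes as long as a camera call.
- robot.boxes_of(name, picture): "point" ([x, y, z] in m, in world coordinates, good to about 4 mm: the middle of the surface that is visible of it).
- robot.regions_of(name, picture): "region" (400x640 bool, what is visible of it).
The state is a dict: "time": time; "qpos": joint angles; "joint_vel": joint speeds; "tau": joint torques, N m; "tcp_pos": TCP position; "tool_rot": TCP orientation; "ft_force": force on the tool from outside, world axes, zero at the start; "moment": the same for the moment, N m; "gripper_width": opening from 0.0 (shut) to 1.0 (fully open); "grasp_force": force on a finger pad.
Only numpy, scipy, OpenCV 4.12 (cv2) and the standard library are available. Lean on these libraries where they do the work, as an engineer would, in place of code of your own. Each camera call takes 0.05 s, during which the arm holds its last target. There are 200 camera calls.

## Working session

There is one attempt and no reset: what is moved stays moved. The work goes in short steps, Python scripts to look and compute and a shell command to move; the robot and the scene stay as the last step left them, time stands still between calls to the robot, and variables do not carry over. Pictures are saved under pics/ and viewed, at most 10 in all, crops included, and the job is handed in when it is done.

```bash
mkdir -p pics; cat > h.py <<'E'
import numpy as np, cv2
from plant import robot
def rays(im,uv):
    K=np.array([[im['fx'],0,im['cx']],[0,im['fy'],im['cy']],[0,0,1]])
    return cv2.undistortPoints(np.float64(uv).reshape(-1,1,2),K,np.array([im['k1'],0,0,0.])).reshape(-1,2)
def world(im,uv,z=None):
    """pixel -> world; with z: intersect ray with height z, else depth"""
    uv=np.float64(uv).reshape(-1,2); s=rays(im,uv); R=np.array(im['R']); t=np.array(im['t'])
    d=np.c_[s,np.ones(len(s))]@R; c=-R.T@t
    if z is not None: return c+d*((z-c[2])/d[:,2])[:,None]
    dep=im['depth'][uv[:,1].astype(int),uv[:,0].astype(int)]
    return c+d*dep[:,None]
def save(im,n): cv2.imwrite('pics/'+n,im['color'][:,:,::-1])
E
python3 - <<'E'
from h import *
for n in ('top','side'):
    im=robot.get_image(n); save(im,n+'0.png')
    print(n,'cam',-np.array(im['R']).T@im['t'])
    for o in ('safe','lock','dial_grip','hatch_grip','beaker','reagent','tipbox','twelve'):
        r=robot.boxes_of(o,im); print(o,[(np.round(x['point'],3).tolist(),round(x['conf'],2)) for x in r[:2]])
s=robot.observe(); print(s['time'],s['tcp_pos'],s['tool_rot'],s['gripper_width'])
E
```

```text
top cam [0.33495851 0.03891109 1.38275997]
safe [([0.559, 0.115, 0.11], 0.8), ([0.749, 0.088, 0.052], 0.3)]
lock [([0.572, 0.017, 0.122], 0.91)]
dial_grip [([0.572, 0.015, 0.123], 0.91), ([0.573, 0.018, 0.123], 0.31)]
hatch_grip [([0.62, 0.173, 0.115], 0.56)]
beaker [([0.605, -0.19, 0.044], 0.59), ([0.573, 0.016, 0.124], 0.57)]
reagent [([0.551, 0.38, 0.073], 0.56)]
tipbox [([0.75, 0.088, 0.051], 0.86), ([0.568, 0.016, 0.128], 0.49)]
twelve [([0.573, 0.014, 0.129], 0.78)]
side cam [ 0.48117987 -0.90196031  0.86102017]
safe [([0.571, -0.01, 0.112], 0.9)]
lock [([0.572, 0.008, 0.124], 0.92)]
dial_grip [([0.573, 0.006, 0.123], 0.58)]
hatch_grip [([0.622, 0.165, 0.115], 0.71)]
beaker [([0.599, -0.202, 0.055], 0.59), ([0.575, 0.008, 0.125], 0.36)]
reagent [([0.557, 0.377, 0.077], 0.54)]
tipbox [([0.752, 0.06, 0.051], 0.82), ([0.6, -0.2, 0.056], 0.26)]
twelve [([0.571, 0.005, 0.124], 0.65)]
0.9 [0.16556767 0.65432688 0.20547576] [-1.30973005e-05  1.23596462e-01  9.92332562e-01 -3.37179296e-05] 1.0035373904451943
```

View pics/top0.png

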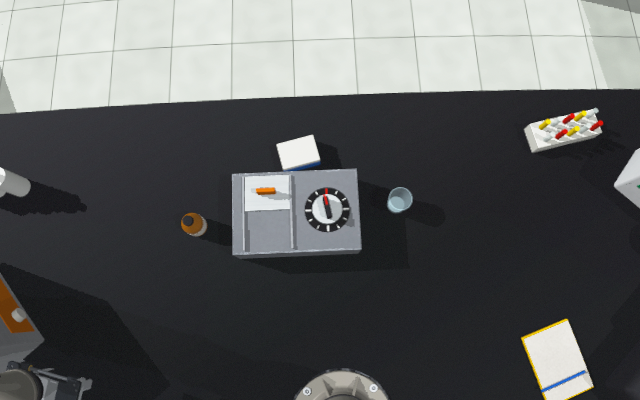

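View pics/side0.png

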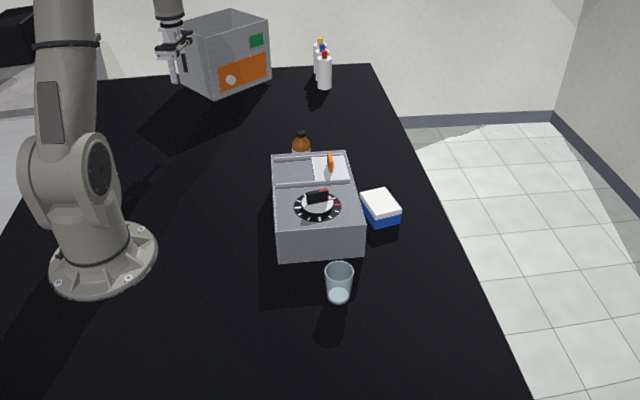

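The top view shows the safe at cols 233-361, rows 170-255. The dial is at about (327,210), its red tick at (326,191) and the pointer a bit left of 12. The orange grip is at (265,191), the tip box at (299,153) behind the safe, the beaker at (400,200) and the bottle at (194,224). Next I'll measure the safe's pose and the pointer precisely.

```bash
python3 - <<'E'
from h import *
im=robot.get_image('top'); c=im['color']; save(im,'t1.png')
hsv=cv2.cvtColor(c,cv2.COLOR_RGB2HSV)
# deck: points with depth-height ~0.11
vv,uu=np.mgrid[150:275,215:380]; P=world(im,np.c_[uu.ravel(),vv.ravel()])
m=(abs(P[:,2]-0.11)<0.012)&(P[:,0]>0.4)&(P[:,0]<.68)
mask=m.reshape(vv.shape).astype(np.uint8)
mask=cv2.morphologyEx(mask,cv2.MORPH_OPEN,np.ones((5,5)))
k=mask.ravel()>0
Q=P[k][:,:2].astype(np.float32); r=cv2.minAreaRect(Q*1000); print('deck rect',r, 'z med',np.median(P[k,2]))
# red pixels near dial
H,S,V=[hsv[...,i].astype(int) for i in range(3)]
red=((H<8)|(H>172))&(S>130)&(V>90)
n,l,st,ce=cv2.connectedComponentsWithStats(red[150:275,215:380].astype(np.uint8))
for i in range(1,n):
    if st[i,4]>3:
        uv=ce[i]+[215,150]; print('red',uv,st[i,4],'z.11',world(im,uv,.11)[0],'z.158',world(im,uv,.158)[0])
org=(H>=8)&(H<20)&(S>150)&(V>120); org[:, :240]=0; org[:150]=0; org[240:]=0; org[:,300:]=0
v,u=np.nonzero(org); uv=np.c_[u,v]; W=world(im,uv,.151); print('orange',len(u),W.mean(0),cv2.minAreaRect((W[:,:2]*1000).astype(np.float32)))
crop=c[160:262,225:370]; cv2.imwrite('pics/crop1.png',cv2.resize(crop,None,fx=5,fy=5,interpolation=cv2.INTER_CUBIC)[:,:,::-1])
E
```

```text
deck rect ((569.5265502929688, 99.93093872070312), (341.6182556152344, 220.8069305419922), 89.98184967041016) z med 0.11164797352928546
red [326.  190.5] 18 z.11 [0.62305308 0.01530088 0.11      ] z.158 [0.61218808 0.0161913  0.158     ]
red [325.34482759 199.75862069] 29 z.11 [0.5976688  0.01818842 0.11      ] z.158 [0.58776112 0.01896994 0.158     ]
orange 109 [0.62003377 0.17454489 0.151     ] ((619.239013671875, 175.2894287109375), (47.41261672973633, 16.0654239654541), 87.5576171875)
```

View pics/crop1.png

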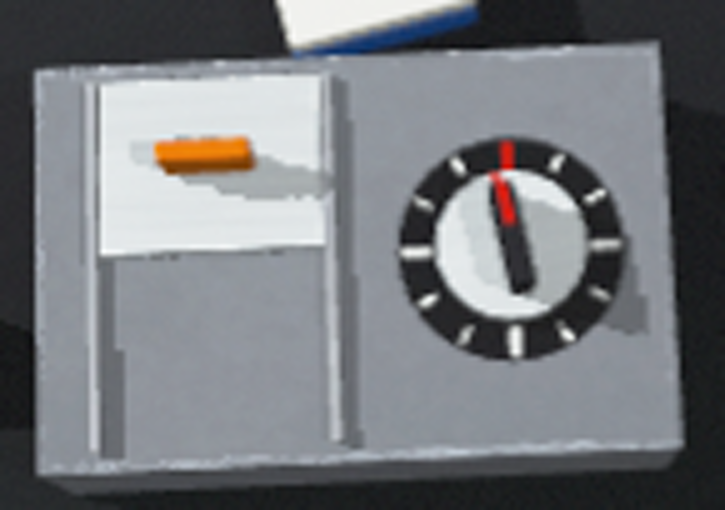

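Crop: dial centre near (512,247), red 12 tick (507,155), bar pointing about 0.2 rad left of 12, orange grip (203,155). Everything agrees with the safe at (0.5695, 0.100) and yaw about 0: the tick is within 3.5 mm of where it should be and the grip within 2 mm. That puts the dial axis at (0.5695, 0.015). I'm moving above it with tool x at yaw ~191°.

```bash
python3 -m inch '[-5,-4.8,0,0,0,-2, -10,-9.5,0,0,0,-5, -15,-14.3,0,0,0,-8, -20,-19,0,0,0,-10, -25,-23.8,0,0,0,-12, -30,-28.5,0,0,0,-14, -35,-33,0,0,0,-16, -40,-38,0,0,0,-18, -45,-43,0,0,0,-20, -50,-47.5,0,0,0,-23]' 1 40; cat >> h.py <<'E'
def togo(x,y,z,yaw):
    """shift (cm) and az (deg) in tool axes to pose with tool x at yaw deg, pointing down"""
    from scipy.spatial.transform import Rotation as Ro
    s=robot.observe(); w=s['tool_rot']; R=Ro.from_quat([w[1],w[2],w[3],w[0]])
    a=np.radians(yaw); c,q=np.cos(a),np.sin(a)
    T=Ro.from_matrix(np.array([[c,q,0],[q,-c,0],[0,0,-1]]))
    print('t',round(s['time'],2),'tcp',np.round(s['tcp_pos'],4),'yaw',round(np.degrees(np.arctan2(*R.as_matrix()[1::-1,0])),1),'q',np.round(s['qpos'],2),'F',np.round(s['ft_force'],1))
    print('shift cm',np.round(R.inv().apply(np.array([x,y,z])-s['tcp_pos'])*100,2),'turn',np.round((R.inv()*T).as_rotvec(degrees=True),1))
E
python3 -c "
from h import *
togo(.5695,.015,.20,191)"
```

```text
time: 1.95
tcp_pos: [0.4332, 0.2296, 0.2059]
tool_rot: [0.0, -0.077, 0.997, 0.0]
ft_force: [0.6, 1.3, -0.2]
gripper_width: 0.997
grasp_force: 0.0
t 1.95 tcp [0.4332 0.2296 0.2059] yaw -171.1 q [-0.87  0.12  0.27  2.02 -0.04  1.    1.15] F [ 0.6  1.3 -0.2]
shift cm [-10.15 -23.31   0.58] turn [ 0.   0.  -2.1]
```

```bash
python3 -m inch '[-10.1,-23.3,0.6,0,0,-2,-10.1,-23.3,0.6,0,0,-2,-10.1,-23.3,0.6,0,0,-2,-10.1,-23.3,0.6,0,0,-2,-10.1,-23.3,0.6,0,0,-2,-10.1,-23.3,0.6,0,0,-2,-10.1,-23.3,0.6,0,0,-2,-10.1,-23.3,0.6,0,0,-2]'
python3 - <<'E'
from h import *
togo(.5695,.015,.185,191)
im=robot.get_image('side'); save(im,'s1.png'); im2=robot.get_image('top')
a=cv2.resize(im['color'][130:250,240:400],(800,600),interpolation=cv2.INTER_CUBIC)
b=cv2.resize(im2['color'][150:270,230:390],(800,600),interpolation=cv2.INTER_CUBIC)
cv2.imwrite('pics/both.png',cv2.resize(np.vstack([a,b]),(400,600))[:,:,::-1])
E
```

```text
time: 2.75
tcp_pos: [0.5674, 0.0177, 0.1993]
tool_rot: [-0.0, -0.095, 0.996, 0.0]
ft_force: [-1.5, 0.4, 0.2]
gripper_width: 0.997
grasp_force: 0.0
t 2.75 tcp [0.5674 0.0177 0.1993] yaw -169.2 q [-0.51  0.27  0.44  1.88 -0.14  1.02  1.75] F [-1.5  0.4  0.2]
shift cm [-0.15 -0.3   1.43] turn [ 0.  -0.  -0.2]
```

View pics/both.png

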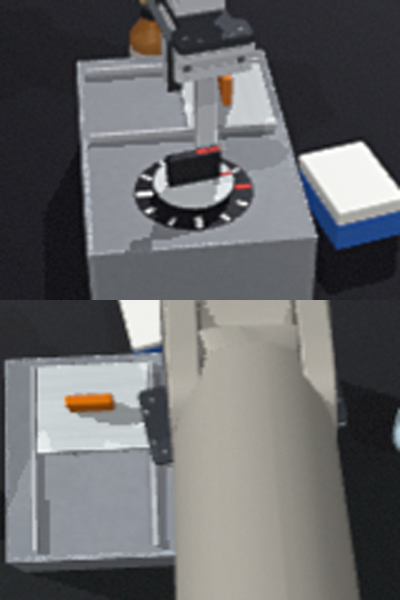

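The side crop shows the fingers straddling the bar, centred near (205,150). Before going down I'll check the dial centre and bar direction from the crop points I read earlier.

```bash
python3 - <<'E'
from h import *
im=robot.get_image('top')
f=lambda x,y:[225+(x+.5)/5-.5,160+(y+.5)/5-.5]
for n,p,z in (('face',f(512.5,249),.11),('12',f(507,156),.11),('6',f(516,342),.11),('3',f(606,245),.11),('9',f(414,253),.11),('barTop',f(494,176),.158),('barBot',f(518,282),.150)):
    print(n,world(im,p,z)[0].round(4))
ref=cv2.imread('pics/t1.png')[:,:,::-1]
g=ref.max(2).astype(int)
# top face of bar + body: dark pixels inside silver disc
E
```

```text
face [0.5712 0.0147 0.11  ]
12 [0.6222 0.0153 0.11  ]
6 [0.521  0.0151 0.11  ]
3 [ 0.5712 -0.0354  0.11  ]
9 [0.5712 0.0674 0.11  ]
barTop [0.6011 0.0234 0.158 ]
barBot [0.5463 0.0134 0.15  ]
```

The dial centre is (0.5713, 0.015), the ticks confirm yaw 0, and the bar sits at about 0.18 rad. Going down.

```bash
python3 -m inch '[-0.3,-0.3,1.5,0,0,0,-0.3,-0.3,3,0,0,0,-0.3,-0.3,4.5,0,0,0,-0.3,-0.3,5.5,0,0,0,-0.3,-0.3,6.5,0,0,0,-0.3,-0.3,7,0,0,0,-0.3,-0.3,7,0,0,0,-0.3,-0.3,7,0,0,0]'; python3 -c "
from h import *
togo(.5713,.015,.1295,190.5)"
```

```text
time: 3.7
tcp_pos: [0.5716, 0.0142, 0.1298]
tool_rot: [0.0, -0.094, 0.996, -0.0]
ft_force: [-0.0, 0.0, 0.1]
gripper_width: 0.999
grasp_force: 0.0
t 3.7 tcp [0.5716 0.0142 0.1298] yaw -169.2 q [-0.48  0.36  0.42  1.93 -0.19  0.88  1.8 ] F [-0.   0.   0.1]
shift cm [0.01 0.08 0.03] turn [-0.   0.   0.3]
```

Close, with force.

```bash
python3 -m inch '[0,0.1,0,0,0,0,0,0.1,0,0,0,0,0,0.1,0,0,0,0,0,0.1,0,0,0,0,0,0.1,0,0,0,0,0,0.1,0,0,0,0,0,0.1,0,0,0,0,0,0.1,0,0,0,0,0,0.1,0,0,0,0,0,0.1,0,0,0,0]' 0 40; python3 -c "
from h import *
togo(.5713,.015,.1295,190.5)
print(robot.observe()['moment'])"
```

```text
time: 4.7
tcp_pos: [0.5712, 0.0153, 0.1295]
tool_rot: [-0.0, -0.094, 0.996, -0.0]
ft_force: [-1.5, 0.4, -0.0]
gripper_width: 0.184
grasp_force: 0.0
t 4.7 tcp [0.5712 0.0153 0.1295] yaw -169.2 q [-0.48  0.36  0.42  1.93 -0.19  0.88  1.8 ] F [-1.5  0.4 -0. ]
shift cm [-0.01 -0.03 -0.  ] turn [-0.  -0.   0.3]
[ 0.04471919 -0.00930285 -0.02295908]
```

```bash
python3 -m inch '[0,0,0,0,0,0,0,0,0,0,0,0,0,0,0,0,0,0,0,0,0,0,0,0]'; python3 -c "
from h import *
togo(.5713,.015,.1295,237.5)
print(robot.observe()['moment'])"
```

```text
time: 5.1
tcp_pos: [0.5712, 0.0151, 0.1295]
tool_rot: [0.0, -0.094, 0.996, -0.0]
ft_force: [0.4, -1.6, -0.7]
gripper_width: 0.149
grasp_force: 40.0
t 5.1 tcp [0.5712 0.0151 0.1295] yaw -169.2 q [-0.48  0.36  0.42  1.93 -0.19  0.88  1.8 ] F [ 0.4 -1.6 -0.7]
shift cm [-0.01 -0.01 -0.  ] turn [ -0.   -0.  -46.7]
[-0.53218459 -0.17098159  0.03611711]
```

Gripped; the width is 14 mm as it should be. Turning left to 10 (−48°), then holding.

```bash
python3 -m inch '[0,0,0,0,0,-7,0,0,0,0,0,-14,0,0,0,0,0,-21,0,0,0,0,0,-28,0,0,0,0,0,-35,0,0,0,0,0,-42,0,0,0,0,0,-48,0,0,0,0,0,-48,0,0,0,0,0,-48,0,0,0,0,0,-48]'; python3 -c "
from h import *
togo(.5713,.015,.1295,240)
print(robot.observe()['moment'],robot.observe()['grasp_force'])
im=robot.get_image('side'); b=cv2.resize(im['color'][150:250,250:370],(600,500),interpolation=cv2.INTER_CUBIC); cv2.imwrite('pics/ten.png',b[:,:,::-1])"
```

```text
time: 6.1
tcp_pos: [0.5711, 0.0152, 0.1294]
tool_rot: [-0.0, -0.49, 0.872, -0.0]
ft_force: [0.4, -2.2, -0.1]
gripper_width: 0.147
grasp_force: 40.0
t 6.1 tcp [0.5711 0.0152 0.1294] yaw -121.4 q [-0.34  0.35  0.24  1.93 -0.1   0.88  2.55] F [ 0.4 -2.2 -0.1]
shift cm [ 0.   -0.03 -0.01] turn [ 0.  -0.  -1.4]
[-0.42027002  0.09385067  0.00179364] 39.99681830406189
```

View pics/ten.png

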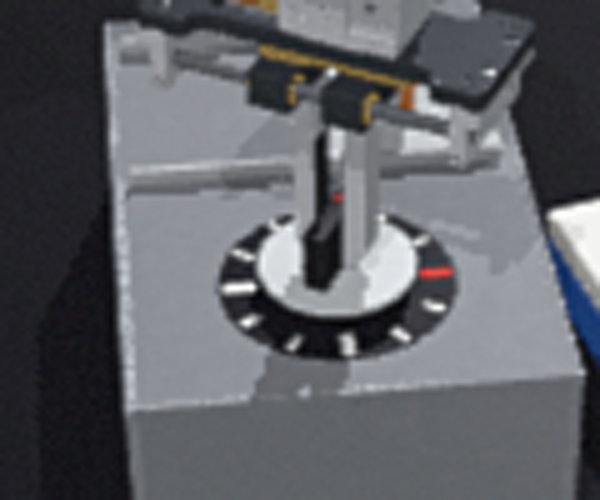

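The picture shows the gripper closed on the bar at about (325,230), with the bar turned well left of the red tick at (435,272), matching a dial angle of 58.6° = 1.02 rad. One more moment's pause, then right past 12.

```bash
python3 -m inch '[0,0,0,0,0,0,0,0,0,0,0,0,0,0,0,0,0,8,0,0,0,0,0,16,0,0,0,0,0,24,0,0,0,0,0,32,0,0,0,0,0,40,0,0,0,0,0,48,0,0,0,0,0,56,0,0,0,0,0,64]'; python3 -m inch '[0,0,0,0,0,8,0,0,0,0,0,16,0,0,0,0,0,24,0,0,0,0,0,32,0,0,0,0,0,40,0,0,0,0,0,48,0,0,0,0,0,54,0,0,0,0,0,54,0,0,0,0,0,54]'; python3 -c "
from h import *
togo(.5713,.015,.1295,120)
print(robot.observe()['moment'])"
```

```text
time: 7.15
tcp_pos: [0.5712, 0.015, 0.1295]
tool_rot: [0.0, 0.048, 0.999, -0.0]
ft_force: [-0.3, -4.9, -2.5]
gripper_width: 0.15
grasp_force: 40.0
time: 8.05
tcp_pos: [0.5712, 0.015, 0.1294]
tool_rot: [0.0, 0.493, 0.87, -0.0]
ft_force: [-0.0, -4.1, -1.8]
gripper_width: 0.143
grasp_force: 40.0
t 8.05 tcp [0.5712 0.015  0.1294] yaw 120.9 q [-0.69  0.41  0.71  1.95 -0.34  0.9   0.72] F [-0.  -4.1 -1.8]
shift cm [-0.    0.01 -0.01] turn [-0.   0.   0.9]
[-1.2927945   0.03319703 -0.04628511]
```

```bash
python3 -m inch '[0,0,0.05,0,0,2,0,0,0.1,0,0,2,0,0,0.15,0,0,2,0,0,0.2,0,0,2,0,0,0.2,0,0,2,0,0,0.2,0,0,2]'; python3 -c "
from h import *
togo(.5713,.015,.1275,120)
print(robot.observe()['moment'])"
```

```text
time: 8.65
tcp_pos: [0.5711, 0.015, 0.1275]
tool_rot: [0.0, 0.509, 0.861, -0.0]
ft_force: [-1.4, -4.9, 1.5]
gripper_width: 0.148
grasp_force: 40.0
t 8.65 tcp [0.5711 0.015  0.1275] yaw 118.8 q [-0.7   0.42  0.71  1.95 -0.35  0.9   0.69] F [-1.4 -4.9  1.5]
shift cm [-0.01  0.01  0.  ] turn [-0.   0.  -1.2]
[-1.39288167  0.26671138 -0.01377043]
```

```bash
python3 -m inch '[0,0,0.05,0,0,0,0,0,0.08,0,0,0,0,0,0.08,0,0,0]'; python3 -m inch '[0,0,0.05,0,0,0,0,0,0.08,0,0,0,0,0,0.08,0,0,0]'
```

```text
time: 8.95
tcp_pos: [0.5711, 0.015, 0.1269]
tool_rot: [0.0, 0.509, 0.861, -0.0]
ft_force: [-2.0, -4.3, 3.6]
gripper_width: 0.145
grasp_force: 40.0
time: 9.25
tcp_pos: [0.5712, 0.015, 0.1262]
tool_rot: [0.0, 0.509, 0.861, 0.0]
ft_force: [-2.9, -4.3, 6.7]
gripper_width: 0.142
grasp_force: 40.0
```

The plate is met, with a slope of about 4 N/mm. Easing right in small steps and watching the load.

```bash
python3 -m inch '[0,0,0,0,0,1,0,0,0,0,0,2,0,0,0,0,0,2]'|grep -E "ft_f|tool|tcp"; python3 -m inch '[0,0,0,0,0,1,0,0,0,0,0,2,0,0,0,0,0,2]'|grep -E "ft_f|tool|tcp";  python3 -m inch '[0,0,0,0,0,1,0,0,0,0,0,2,0,0,0,0,0,2]'|grep -E "ft_f|tool|tcp"; python3 -c "
from h import *
togo(.5713,.015,.1262,112)
print(robot.observe()['moment'])"
```

```text
tcp_pos: [0.5712, 0.015, 0.1262]
tool_rot: [0.0, 0.524, 0.852, 0.0]
ft_force: [-2.7, -4.0, 7.0]
tcp_pos: [0.5712, 0.015, 0.1262]
tool_rot: [0.0, 0.539, 0.842, -0.0]
ft_force: [-3.2, -4.6, 6.8]
tcp_pos: [0.5712, 0.015, 0.1262]
tool_rot: [0.0, 0.553, 0.833, -0.0]
ft_force: [-2.8, -4.8, 6.3]
t 10.15 tcp [0.5712 0.015  0.1262] yaw 112.8 q [-0.72  0.43  0.74  1.95 -0.37  0.9   0.61] F [-2.8 -4.8  6.3]
shift cm [-0.    0.01 -0.  ] turn [0.  0.  0.8]
[-1.44030035  0.73458218  0.11750143]
```

```bash
python3 -m inch '[0,0,0,0,0,1,0,0,0,0,0,2,0,0,0,0,0,2]'|grep -E "ft_f|tool"; python3 -m inch '[0,0,0,0,0,1,0,0,0,0,0,2,0,0,0,0,0,2]'|grep -E "ft_f|tool"; python3 -c "
from h import *
togo(.5713,.015,.1262,112)
print(robot.observe()['moment'])"
```

```text
tool_rot: [0.0, 0.568, 0.823, -0.0]
ft_force: [-2.6, -4.3, 6.4]
tool_rot: [0.0, 0.582, 0.813, -0.0]
ft_force: [-2.8, -5.0, 6.9]
t 10.75 tcp [0.5712 0.0149 0.1262] yaw 108.8 q [-0.73  0.43  0.76  1.95 -0.38  0.9   0.55] F [-2.8 -5.   6.9]
shift cm [ 0.    0.01 -0.  ] turn [ 0.   0.  -3.2]
[-1.47208094  0.74614478  0.00972045]
```

```bash
python3 -m inch '[0,0,0,0,0,1,0,0,0,0,0,2,0,0,0,0,0,2]'|grep -E "ft_f|tool"; python3 -c "
from h import *
print(robot.observe()['moment'])"
```

```text
tool_rot: [0.0, 0.596, 0.803, -0.0]
ft_force: [-4.1, -5.1, 6.2]
[-1.43161312  0.76042394  0.13581024]
```

Dial −73.2°. Load unchanged; continue.

```bash
python3 -m inch '[0,0,0,0,0,1,0,0,0,0,0,2,0,0,0,0,0,2]'|grep -E "ft_f"; python3 -m inch '[0,0,0,0,0,1,0,0,0,0,0,2,0,0,0,0,0,2]'|grep -E "ft_f"; python3 -c "
from h import *
togo(.5713,.015,.1262,112)
print(robot.observe()['moment'])"
```

```text
ft_force: [-3.8, -4.4, 7.0]
ft_force: [-2.9, -5.3, 7.9]
t 11.65 tcp [0.5711 0.015  0.1261] yaw 102.8 q [-0.75  0.44  0.78  1.95 -0.39  0.91  0.46] F [-2.9 -5.3  7.9]
shift cm [-0.    0.01 -0.01] turn [-0.   0.  -9.2]
[-1.51537943  0.82758745 -0.00716519]
```

```bash
python3 -m inch '[0,0,0,0,0,1,0,0,0,0,0,2,0,0,0,0,0,2]'|grep -E "ft_f"; python3 -m inch '[0,0,0,0,0,1,0,0,0,0,0,2,0,0,0,0,0,2]'|grep -E "ft_f"; python3 -c "
from h import *
togo(.5713,.015,.1262,112)
print(robot.observe()['moment'])"
```

```text
ft_force: [-2.4, -5.3, 3.5]
ft_force: [-1.1, -5.5, 0.4]
t 12.25 tcp [0.5711 0.0149 0.1259] yaw 98.8 q [-0.76  0.45  0.8   1.95 -0.41  0.91  0.4 ] F [-1.1 -5.5  0.4]
shift cm [ 0.    0.02 -0.03] turn [ -0.    0.  -13.2]
[-1.46706425  0.263557   -0.10710881]
```

The load fell off between −79° and −81°, so this is the gate. Pressing down gently.

```bash
python3 -m inch '[0,0,0.03,0,0,0,0,0,0.07,0,0,0,0,0,0.1,0,0,0]'|grep -E "ft_f|tcp";  python3 -m inch '[0,0,0.03,0,0,0,0,0,0.07,0,0,0,0,0,0.1,0,0,0]'|grep -E "ft_f|tcp"; python3 -c "
from h import *
togo(.5713,.015,.1262,112)
print(robot.observe()['moment'])"
```

```text
tcp_pos: [0.5711, 0.0149, 0.1249]
ft_force: [-1.0, -4.8, 0.2]
tcp_pos: [0.5711, 0.0149, 0.124]
ft_force: [-1.8, -4.5, 3.4]
t 12.85 tcp [0.5711 0.0149 0.124 ] yaw 98.8 q [-0.76  0.45  0.8   1.95 -0.41  0.9   0.4 ] F [-1.8 -4.5  3.4]
shift cm [ 0.    0.02 -0.22] turn [ -0.    0.  -13.2]
[-1.39030848  0.59055299 -0.1117873 ]
```

```bash
python3 -m inch '[0,0,0.03,0,0,0,0,0,0.05,0,0,0,0,0,0.05,0,0,0]'|grep -E "ft_f|tcp";  python3 -m inch '[0,0,0.03,0,0,0,0,0,0.05,0,0,0,0,0,0.05,0,0,0]'|grep -E "ft_f|tcp"; python3 -c "
from h import *
print(robot.observe()['moment'])"
```

```text
tcp_pos: [0.5711, 0.0149, 0.1234]
ft_force: [-0.5, -5.6, 1.4]
tcp_pos: [0.5711, 0.015, 0.123]
ft_force: [-1.4, -4.6, 1.8]
[-1.43902361  0.46329024 -0.17155468]
```

Only friction now. Going further down.

```bash
python3 -m inch '[0,0,0.04,0,0,0,0,0,0.08,0,0,0,0,0,0.1,0,0,0]'|grep -E "ft_f|tcp";  python3 -m inch '[0,0,0.04,0,0,0,0,0,0.08,0,0,0,0,0,0.1,0,0,0]'|grep -E "ft_f|tcp"; python3 -c "
from h import *
print(robot.observe()['moment'])"
```

```text
tcp_pos: [0.5711, 0.0149, 0.122]
ft_force: [-1.2, -5.7, 3.2]
tcp_pos: [0.5711, 0.0149, 0.1209]
ft_force: [-0.9, -4.9, 1.5]
[-1.37122426  0.45796538 -0.17366638]
```

```bash
python3 -m inch '[0,0,0.04,0,0,0,0,0,0.08,0,0,0,0,0,0.1,0,0,0]'|grep -E "ft_f|tcp";  python3 -m inch '[0,0,0.03,0,0,0,0,0,0.05,0,0,0,0,0,0.05,0,0,0]'|grep -E "ft_f|tcp"; python3 -c "
from h import *
print(robot.observe()['moment'])"
```

```text
tcp_pos: [0.5711, 0.015, 0.12]
ft_force: [-2.1, -4.8, 4.2]
tcp_pos: [0.5711, 0.0149, 0.1195]
ft_force: [-2.3, -5.7, 2.6]
[-1.39976201  0.53495098 -0.21052587]
```

```bash
python3 -m inch '[0,0,0.02,0,0,0,0,0,0.05,0,0,0,0,0,0.05,0,0,0]'|grep -E "ft_f|tcp";  python3 -m inch '[0,0,0.02,0,0,0,0,0,0.04,0,0,0,0,0,0.04,0,0,0]'|grep -E "ft_f|tcp"
```

```text
tcp_pos: [0.5712, 0.0149, 0.1194]
ft_force: [-4.0, -5.1, 11.9]
tcp_pos: [0.5712, 0.0149, 0.1193]
ft_force: [-7.2, -4.5, 18.4]
```

Bottomed out at 10 mm: 0.1195 is fully down and the load rises against the stop. Easing off the load, opening the gripper and rising.

```bash
python3 -m inch '[0,0,-0.05,0,0,0,0,0,-0.08,0,0,0,0,0,-0.08,0,0,0]'|grep -E "ft_f|tcp";  python3 -m inch '[0,0,0,0,0,0,0,0,0,0,0,0,0,0,0,0,0,0,0,0,0,0,0,0,0,0,0,0,0,0,0,0,0,0,0,0,0,0,0,0,0,0]' 0.7 | grep -E "grip|ft|tcp"; python3 -c "
from h import *
togo(.5713,.015,.2,90)"
```

```text
tcp_pos: [0.5711, 0.0149, 0.1195]
ft_force: [-2.7, -4.6, 5.6]
tcp_pos: [0.5711, 0.0153, 0.1192]
ft_force: [-0.2, -1.3, 0.3]
gripper_width: 0.687
t 16.25 tcp [0.5711 0.0153 0.1192] yaw 98.8 q [-0.75  0.46  0.79  1.96 -0.41  0.9   0.41] F [-0.2 -1.3  0.3]
shift cm [-0.03  0.01 -8.08] turn [-0.   0.   8.8]
```

```bash
python3 -m inch '[0,0,-2,0,0,0,0,0,-4.5,0,0,0,0,0,-7,0,0,0,2,1,-8,0,0,2,6,3,-8,0,0,4,10,5,-8,0,0,7,14,7,-8,0,0,9,15,7.4,-8,0,0,9,15,7.4,-8,0,0,9,15,7.4,-8,0,0,9]' 1; python3 - <<'E'
from h import *
togo(.6215,.175,.121,90)
im=robot.get_image('side'); b=cv2.resize(im['color'][130:250,250:410],(800,600),interpolation=cv2.INTER_CUBIC); cv2.imwrite('pics/h1.png',b[:,:,::-1])
hsv=cv2.cvtColor(im['color'],cv2.COLOR_RGB2HSV).astype(int); H,S,V=[hsv[...,i] for i in range(3)]
m=(H>=8)&(H<20)&(S>150)&(V>100); m[:, :310]=0; m[:,:][:140]=0; m[190:]=0; m[:,350:]=0
v,u=np.nonzero(m); P=world(im,np.c_[u,v]); print(len(u),u.mean(),v.mean(),np.median(P,0),P.min(0),P.max(0))
E
```

```text
time: 17.25
tcp_pos: [0.6211, 0.1733, 0.1992]
tool_rot: [0.0, 0.709, 0.706, -0.0]
ft_force: [-1.0, -1.5, 0.4]
gripper_width: 1.0
grasp_force: 0.0
t 17.25 tcp [0.6211 0.1733 0.1992] yaw 89.8 q [-0.98  0.5   0.85  1.72 -0.41  1.11 -0.01] F [-1.  -1.5  0.4]
shift cm [0.18 0.04 7.82] turn [-0.   0.  -0.2]
66 329.3939393939394 161.93939393939394 [0.62188389 0.15571793 0.14713668] [0.61817023 0.14417895 0.11702136] [0.62747404 0.19398052 0.15342475]
```

View pics/h1.png

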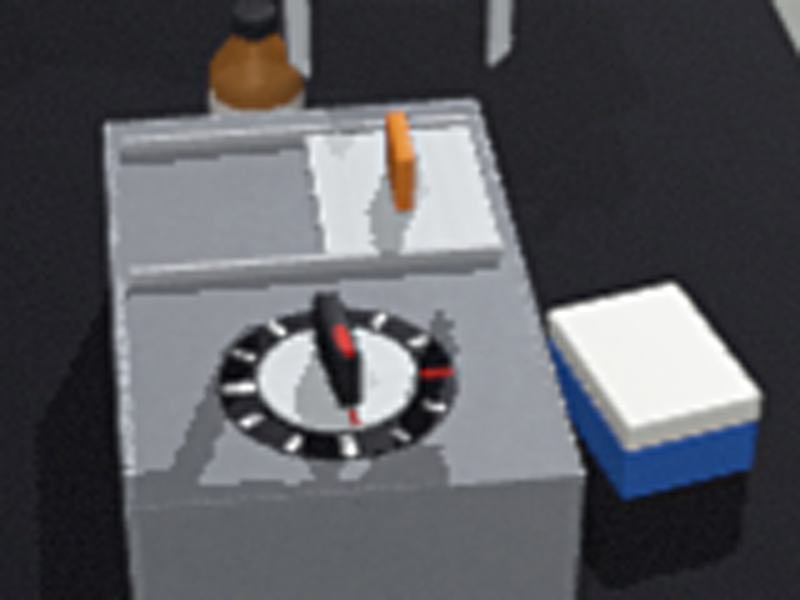

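The fingers, at (300,60) and (500,60), straddle the orange grip at (400,160). The dial at (335,370) points to about −80° and sits lower on its face. Grip x is 0.622. Going down to z 0.122 and closing gently.

```bash
python3 -m inch '[0.1,0,2,0,0,0,0.2,0,4,0,0,0,0.2,0,5.5,0,0,0,0.2,0,6.8,0,0,0,0.2,0,7.6,0,0,0,0.2,0,7.6,0,0,0,0.2,0,7.6,0,0,0,0.2,0,7.6,0,0,0]' 0.5 20; python3 -m inch '[0,0,0,0,0,0,0,0,0,0,0,0,0,0,0,0,0,0,0,0,0,0,0,0,0,0,0,0,0,0,0,0,0,0,0,0,0,0,0,0,0,0,0,0,0,0,0,0]' 0 20
```

```text
time: 18.1
tcp_pos: [0.6218, 0.1768, 0.124]
tool_rot: [0.0, 0.708, 0.706, 0.0]
ft_force: [-0.4, -0.4, -0.5]
gripper_width: 0.5
grasp_force: 0.0
time: 18.9
tcp_pos: [0.6216, 0.1769, 0.1233]
tool_rot: [0.0, 0.708, 0.706, 0.0]
ft_force: [3.8, 0.6, -1.3]
gripper_width: 0.129
grasp_force: 20.0
```

Gripped at 12 mm. Opening slowly, with a first check past the 3 mm tongue.

```bash
python3 -m inch '[0,-0.1,0,0,0,0,0,-0.2,0,0,0,0,0,-0.25,0,0,0,0]' | grep -E "tcp|ft"; python3 -m inch '[0,-0.1,0,0,0,0,0,-0.2,0,0,0,0,0,-0.3,0,0,0,0,0,-0.3,0,0,0,0]' | grep -E "tcp|ft"
```

```text
tcp_pos: [0.6188, 0.1769, 0.1233]
ft_force: [3.4, 0.6, 0.3]
tcp_pos: [0.6157, 0.1768, 0.1233]
ft_force: [1.8, 0.1, 2.0]
```

```bash
python3 -m inch '[0,-0.5,0,0,0,0,0,-1.3,0,0,0,0,0,-2.1,0,0,0,0,0,-2.9,0,0,0,0,0,-3.7,0,0,0,0,0,-4.5,0,0,0,0,0,-5.3,0,0,0,0,0,-6.1,0,0,0,0,0,-6.7,0,0,0,0,0,-7,0,0,0,0]' | grep -E "tcp|ft"; python3 -m inch '[0,-0.1,0,0,0,0,0,-0.2,0,0,0,0,0,-0.3,0,0,0,0,0,-0.3,0,0,0,0]' | grep -E "tcp|ft"
```

```text
tcp_pos: [0.5452, 0.1768, 0.1233]
ft_force: [2.4, -4.8, 1.5]
tcp_pos: [0.5432, 0.1768, 0.1233]
ft_force: [6.0, -3.6, 0.3]
```

```bash
python3 -m inch '[0,-0.05,0,0,0,0,0,-0.1,0,0,0,0,0,-0.1,0,0,0,0]' | grep -E "tcp|ft"; python3 -m inch '[0,0,0,0,0,0,0,0.05,0,0,0,0,0,0.05,0,0,0,0,0,0.05,0,0,0,0,0,0.05,0,0,0,0,0,0.05,0,0,0,0,0,0.05,0,0,0,0,0,0.05,0,0,0,0]' 0.6| grep -E "tcp|ft|grip"; python3 -m inch '[0,0,-2,0,0,0,0,0,-4,0,0,0,0,0,-6,0,0,0,0,0,-8,0,0,0,0,0,-10,0,0,0,0,0,-10,0,0,0,0,0,-10,0,0,0]'; python3 - <<'E'
from h import *
im=robot.get_image('side'); b=cv2.resize(im['color'][130:310,210:450],(800,600),interpolation=cv2.INTER_CUBIC); cv2.imwrite('pics/h2.png',b[:,:,::-1])
hsv=cv2.cvtColor(im['color'],cv2.COLOR_RGB2HSV).astype(int); H,S,V=[hsv[...,i] for i in range(3)]
m=(H>=8)&(H<20)&(S>150)&(V>100); m[:, :275]=0; m[:150]=0; m[190:]=0; m[:,350:]=0
v,u=np.nonzero(m); P=world(im,np.c_[u,v]); print(len(u),np.median(P,0))
E
```

```text
tcp_pos: [0.5432, 0.1768, 0.1234]
ft_force: [14.4, -4.3, -6.9]
tcp_pos: [0.5423, 0.1771, 0.1233]
ft_force: [-0.1, 0.4, 0.1]
gripper_width: 0.603
time: 22.8
tcp_pos: [0.5423, 0.1773, 0.2232]
tool_rot: [-0.0, 0.708, 0.706, 0.0]
ft_force: [0.1, 0.0, 0.2]
gripper_width: 0.603
grasp_force: 0.0
77 [0.54376031 0.16455253 0.14161779]
```

View pics/h2.png

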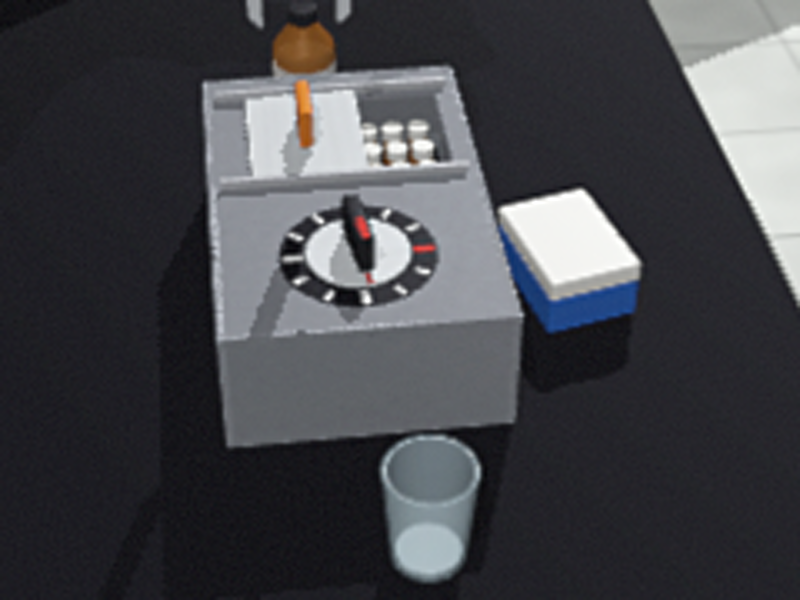

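The hatch is open against its stop: its grip at (305,115) is at x≈0.543, about 79 mm of travel, and the vials show at (400,140). The dial at (355,245) is seated and points near 3. The beaker, bottle and tip box are standing, and the gripper is clear above. Handing in.

```bash
python3 -c "
from plant import robot
print(robot.hand_in())"
```

```text
the job is handed in; nothing more can be done
None
```

I opened the safe and handed the job in at about 23 s of the 72 s allowed. The dial is pressed fully down in its gate near −81°, the hatch is open about 79 mm to its stop, and the beaker, bottle and tip box are standing where they were; no verdict came back.

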